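Nudge the filter disc into its seat

ROBOT

A 6-joint arm with a two-finger parallel gripper is mounted at the origin on the work surface. World frame = base frame: x ahead of the robot, y to its left, z up, the work surface at z = 0. Lengths are in m, angles in rad, forces in N, time in s.
With the tool pointing down it reaches from about 0.25 to 0.85 m from the base axis. Payload 12.5 kg.
Tool frame: the origin (TCP) lies where the fingers leave the gripper's body, on its centre line; the fingertips stand 84 mm ahead of it and the grasp point (between the pads) lies 65 mm ahead of it; z points along the fingers, y is the direction in which the jaws open and shut (so a half turn about z gives the same grasp; the last joint's range is limited). The gripper opens to 93 mm and grips with 3 to 60 N. Pads are 15 mm wide; open, the fingers measure 128 mm over their backs; the gripper's body (75 mm by 188 mm) begins 65 mm behind the grasp point.
Start: joints at [-1.406, 0.351, 1.652, -0, 1.139, -0.085], TCP at [0.136, -0.533, 0.303] pointing down, gripper open.
Joint ranges: [-2.75, 2.75], [-0.79, 2.1], [0.01, 2.65], [-1.57, 4.71], [0.07, 3.14], [-2.87, 2.87]. Speed limits (rad/s): [2.22, 2.22, 2.79, 3.14, 3.14, 3.14].

INTERFACE

Orientations are given as a unit quaternion [x, y, z, w].
In Python, from bench import env, cams gives the robot as it stands.
- The arm moves only by the tool step_arm, never from a script. Its argument "plan" is a list of rows, each a list of 5 numbers: the shift along the tool's x, y, z in m, then the turn about the tool's z in degrees, then the finger opening in m, from 0 to 0.093. In form: [[x, y, z, spin, grip], ...]. A call has 1 to 8 rows; each row is the pose to reach, as a shift and turn from the pose measured when the call began, along the tool's axes at that moment; what a row does not reach only later rows make up. A row lasts 1/10 s, in which the tool goes at most 50 mm and 8.59 degrees, less where a joint would pass 70% of its speed; a pose out of reach is approached as far as the arm can. A call with a gripper value outside its range is refused whole. The fingers move at their own pace and stop on an object; "squeeze" is the grip in N (left out, the last holds). Time passes only in rows, so rows that repeat a pose let the fingers close. It gives the time, the measured TCP pose, the force and the opening at its end, in the units of the state.
- env.observe(): the state, without advancing time (a new reading comes with each control period).
- cams.snapshot(name): name is "scene" or "top" or "wrist"; returns the picture (420x560x3 uint8, red, green, blue); there is no depth.
- cams.camera_params(name): a dict with "camera_matrix" (3x3 intrinsics, pixels), "extrinsics" (4x4, takes a point from camera to world coordinates). Camera axes: x right, y down, z forward; pixel columns grow to the right and rows downward; lengths in m; the calibration is good to about 2 mm. The wrist camera is an equidistant fisheye: a pixel r from the principal point sees the ray r / f radians off the axis. A picture is of the moment at which its call begins: read the wrist's pose just before it. camera_params takes no time and is no camera call; for the wrist camera it gives the pose at the moment of the call.
- env.finish_job(): hands the job in, once; it reports no verdict.
The state is a dict: "clock": time; "qpos": joint angles; "qd": joint speeds; "tau": joint torques, N m; "ee_pos": TCP position; "eef_rot": TCP orientation; "wrist_force": force on the tool from outside, world axes, zero at the start; "wrist_torque": the same for the moment, N m; "width": opening from 0.0 (shut) to 1.0 (fully open).
Only numpy, scipy, OpenCV 4.12 (cv2) and the standard library are available. Lean on these libraries where they do the work, as an engineer would, in place of code of your own. Each camera call takes 0.05 s, during which the arm holds its last target.

TASK

The lids are off two gas filter housings on the test bench; one already has its sintered filter disc fitted, while the disc for the other still lies on that housing's rim, hanging partly over the empty seat. Without picking it up, push that disc sideways with the fingertips across the edge of the seat until it drops in and lies flat, flush with the rim all round. Leave the fitted disc and the other things on the bench alone.

Things in the scene. Friction and masses are not known exactly. Their poses are not given: they have to be found in the camera images.
- disc_center (a point): centre (half-way up) of the loose sintered stainless-steel filter disc, dull dark grey, 60 mm across, 8 mm thick, about 110 g; z is the disc's own axis. At the start it lies flat on the rim of the open housing, its centre 38 to 47 mm from the middle of the empty seat, about midway between two neighbouring studs
- seat (a point): middle of the empty seat's mouth, level with the rim face, 52 mm above the bench; z up. The seat is a round recess 64 mm across, 8 mm deep, with a flat drilled floor, sunk in the open housing's top flange: the disc (2 mm of play all round) ends flush with the rim, its centre 4 mm below this point. The x axis points midway between two studs, roughly towards where the disc lies
- open_housing: fixed round aluminium housing with the empty seat: foot 136 mm across, top flange 150 mm across, face 52 mm above the bench; two capped pipe stubs low down along its y axis, to 100 mm from the axis. Four steel studs 8 mm thick stand 20 mm above the face, 63 mm from the axis, half-way between its x and y axes. Origin on its axis at bench level
- full_housing: a second, identical fixed housing whose seat already has its disc in it; origin on its axis at bench level
- fitted_disc: the disc already fitted, flush, in the other housing; same size; origin at the centre of its underside; not to be touched
- cover_a: bystander: loose round aluminium lid, 150 mm across, 40 mm tall with its hex boss, lying on the bench; origin under its centre
- cover_b: bystander: a second lid like it
- wrench: bystander: steel spanner, 170 mm long, 8 mm thick, lying on the bench between the two housings; origin under its middle, x along it
- valve: bystander: ball valve with a short lever, 116 mm long, 55 mm tall, lying on the bench beyond the housings; origin under its middle, y along its bore
There are look-alikes about, which are no part of the job. What is shaped like the open_housing but black or green is not meant.

How it is judged:
At the end, for the whole second after the job is handed in: the loose disc lies in the empty seat: centre within 4 mm of the seat's middle, 3 to 6 mm below the rim face (flush is 4 mm), tilted less than 0.05 rad; the fitted disc is still in its own seat (horizontal distance between disc_center and seat below 0.004 m and z of disc_center in the frame of seat between -0.006 and -0.003 m and angle between disc_center's own z axis and vertical below 0.05 rad and horizontal distance between fitted_disc and full_housing below 0.004 m and z of fitted_disc in the frame of full_housing below 0.0455 m); the robot touches nothing.
It fails at once if the loose disc is lifted: its centre rises more than 4 mm above where it lay on the rim (z of disc_center in the frame of seat above 0.008 m).
It fails at once if the loose disc is pushed off the housing (z of disc_center in the frame of seat below -0.015 m).
It fails at once if the fitted disc is touched or moved (contact force between any of the arm, the fingers and fitted_disc above 1 N or distance of fitted_disc from where it was at the start of the episode above 0.006 m).
It fails at once if a lid, the spanner or the valve is moved more than 15 mm (distance of any of cover_a, cover_b, wrench, valve from where it was at the start of the episode above 0.015 m).
It also fails if it takes over 35 s, if anything falls off the work surface, if the arm or the gripper's body presses on something with over 40 N, if the wrist force passes 120 N, or if a joint passes its speed limit or range.

## Working session

There is one attempt and no reset: what is moved stays moved. The work goes in short steps, Python scripts to look and compute and a tool call to move; the robot and the scene stay as the last step left them, time stands still between calls to the robot, and variables do not carry over. Pictures are saved under pics/ and viewed, and the job is handed in when it is done.

Besides the shell and the picture viewer there is one more tool, called as name([rows], argument=value, ...), one row to a line, values as JSON. step_arm: Moves the arm, as the interface text tells. Its arguments: {"type":"object","properties":{"plan":{"type":"array"},"squeeze":{"type":"number"}},"required":["plan"]}

```bash
mkdir -p pics; python3 - <<'E'
from bench import env,cams
import cv2
for n in ["scene","top","wrist"]:
    p=cams.camera_params(n); print(n,p["camera_matrix"],p["extrinsics"])
    cv2.imwrite(f"pics/{n}0.png",cams.snapshot(n)[:,:,::-1])
print(env.observe())
E
```

```text
scene [[379.16957266   0.         280.06068195]
 [  0.         379.16957266 207.14276492]
 [  0.           0.           1.        ]] [[ 0.77532154  0.52917429 -0.34474786  0.8704074 ]
 [ 0.63148549 -0.65829378  0.40972599 -0.39960981]
 [-0.01012891 -0.53537265 -0.84455523  0.93585402]
 [ 0.          0.          0.          1.        ]]
top [[507.46179524   0.         283.70631371]
 [  0.         507.46179524 205.15497611]
 [  0.           0.           1.        ]] [[-0.0201961  -0.99854074  0.050085    0.44271518]
 [-0.99958986  0.02118388  0.01927034  0.01560699]
 [-0.02030321 -0.04967527 -0.99855904  1.77708428]
 [ 0.          0.          0.          1.        ]]
wrist [[325.1922621    0.         275.03731253]
 [  0.         325.1922621  211.04284822]
 [  0.           0.           1.        ]] [[ 2.46855541e-01 -9.36784811e-01 -2.47985000e-01  2.04139048e-01]
 [-9.69052152e-01 -2.38772451e-01 -6.26549522e-02 -5.15215921e-01]
 [-5.17778716e-04  2.55777120e-01 -9.66735639e-01  3.84295815e-01]
 [ 0.00000000e+00  0.00000000e+00  0.00000000e+00  1.00000000e+00]]
{'clock': 0.15, 'qpos': array([-1.40557293e+00,  3.51116854e-01,  1.65226841e+00,  4.03029214e-06,
        1.13912147e+00, -8.46006496e-02]), 'qd': array([-6.25143820e-04, -2.94326074e-04, -1.56345700e-03, -6.43919274e-05,
        8.78141920e-04, -1.28338463e-04]), 'tau': array([ 1.54162462e-03, -4.97462940e+01, -2.85343373e+01,  6.99414290e-02,
        2.45704054e-02, -6.50346192e-05]), 'ee_pos': array([ 0.13597174, -0.53272868,  0.30232596]), 'eef_rot': array([ 9.92208634e-01,  1.24586591e-01, -1.65904902e-05, -4.56742129e-04]), 'wrist_force': array([ 0.12685009,  0.20039746, -0.19856424]), 'wrist_torque': array([-0.00616636,  0.02873389, -0.07101627]), 'width': 0.9981155487612744}
```

View pics/scene0.png

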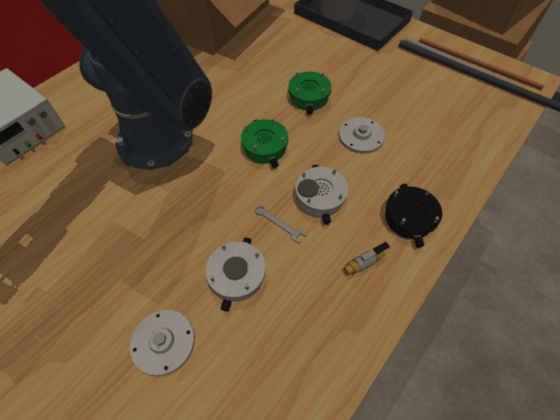

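View pics/top0.png

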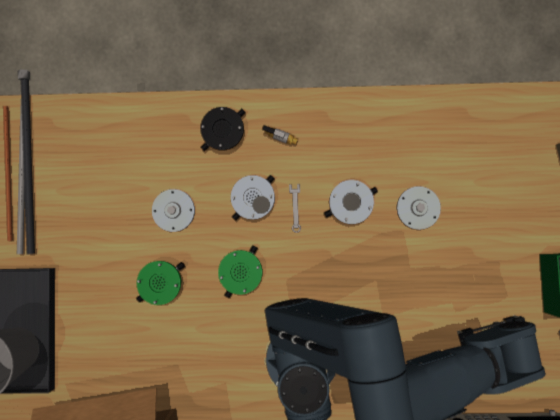

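View pics/wrist0.png

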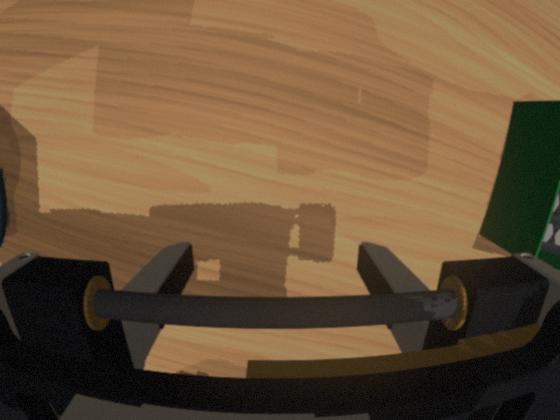

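The top view shows the open housing at about (253,198) with its loose disc at (261,204). The full housing is at (352,202) with the spanner between them. The scene view agrees: open housing (321,190), loose disc (308,188). I'll measure both next.

```bash
cat > h.py <<'E'
import numpy as np,cv2
from bench import env,cams
def ray(n,uv,p=None):
    p=p or cams.camera_params(n);K=p["camera_matrix"];T=p["extrinsics"]
    x=(uv[0]-K[0,2])/K[0,0];y=(uv[1]-K[1,2])/K[1,1]
    if n=="wrist":
        r=np.hypot(x,y);s=np.sin(r)/r if r>1e-9 else 1;d=np.array([x*s,y*s,np.cos(r)])
    else: d=np.array([x,y,1.])
    return T[:3,3],T[:3,:3]@d
def onz(n,uv,z,p=None):
    o,d=ray(n,uv,p);return o+d*(z-o[2])/d[2]
def proj(n,P,p=None):
    p=p or cams.camera_params(n);K=p["camera_matrix"];T=p["extrinsics"]
    c=T[:3,:3].T@(np.array(P)-T[:3,3])
    if n=="wrist":
        t=np.arctan2(np.hypot(c[0],c[1]),c[2]);h=np.hypot(c[0],c[1])+1e-12;q=t*c[:2]/h
    else:q=c[:2]/c[2]
    return q*[K[0,0],K[1,1]]+K[:2,2]
E
python3 - <<'E'
from h import *
a=cv2.imread("pics/top0.png")[165:235,215:400];b=cv2.imread("pics/scene0.png")[150:230,280:360]
cv2.imwrite("pics/ta.png",cv2.resize(a,None,fx=4.2,fy=4.2,interpolation=cv2.INTER_CUBIC))
cv2.imwrite("pics/sa.png",cv2.resize(b,None,fx=7,fy=7,interpolation=cv2.INTER_CUBIC))
for u in[(253,198),(352,202)]:print(onz("top",u,.052))
print(onz("top",(261,204),.06),onz("scene",(321,188),.052),onz("scene",(308,188),.06))
E
```

```text
[0.55589297 0.15313953 0.052     ]
[ 0.53504606 -0.1832467   0.052     ]
[0.53439514 0.12568327 0.06      ] [0.55972559 0.15226476 0.052     ] [0.53395417 0.12432737 0.06      ]
```

View pics/ta.png

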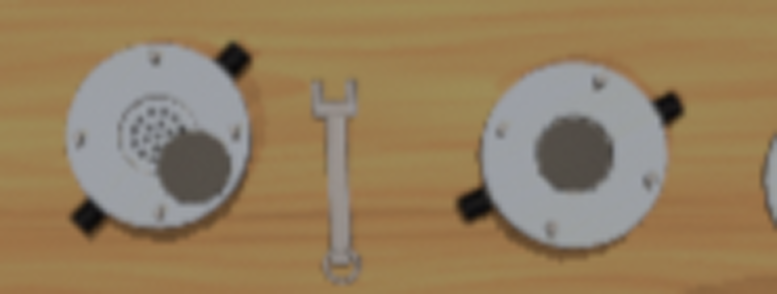

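View pics/sa.png

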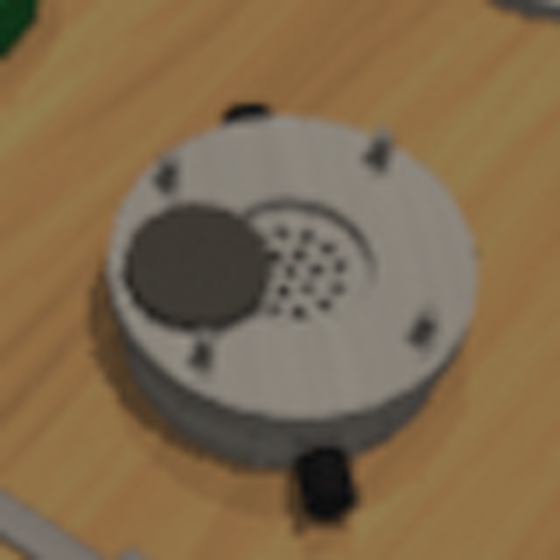

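step_arm([
  [0.03, -0.03, 0, -5, 0.03],
  [0.06, -0.06, 0, -10, 0.03],
  [0.09, -0.09, 0, -15, 0.03],
  [0.12, -0.12, 0, -20, 0.03],
  [0.15, -0.15, 0, -25, 0.03],
  [0.18, -0.18, 0, -30, 0.03],
  [0.21, -0.21, 0, -34, 0.03],
  [0.24, -0.24, 0, -38, 0.03],
])

```text
clock: 0.95
ee_pos: [0.3096, -0.2393, 0.3026]
eef_rot: [0.897, 0.442, 0.0, -0.0]
wrist_force: [1.0, -0.6, 0.0]
width: 0.36
```

step_arm([
  [0.045, -0.006, 0.005, 0, 0.03],
  [0.09, -0.012, 0.01, 0, 0.03],
  [0.135, -0.018, 0.02, 0, 0.03],
  [0.18, -0.025, 0.03, 0, 0.03],
  [0.225, -0.032, 0.04, 0, 0.03],
  [0.27, -0.038, 0.05, 0, 0.03],
  [0.321, -0.045, 0.05, 0, 0.03],
  [0.321, -0.045, 0.05, 0, 0.03],
])

```text
clock: 1.75
ee_pos: [0.4711, 0.0466, 0.2524]
eef_rot: [0.896, 0.444, 0.0, -0.001]
wrist_force: [-0.3, -1.0, -0.4]
width: 0.321
```

```bash
python3 - <<'E'
from h import *
import pickle
p=cams.camera_params("wrist");im=cams.snapshot("wrist");o=env.observe();print(o["ee_pos"],o["eef_rot"],o["width"])
pickle.dump(p,open("w1.pkl","wb"))
cv2.imwrite("pics/w1.png",im[:,:,::-1])
print(proj("wrist",[.557,.153,.052],p),proj("wrist",[.534,.125,.06],p))
E
```

```text
[0.47012008 0.04481064 0.25236273] [ 8.96179960e-01  4.43690482e-01 -4.74184996e-05 -4.83518338e-04] 0.3257835691766653
[279.86335655  52.36492827] [278.43310492  91.8129876 ]
```

View pics/w1.png

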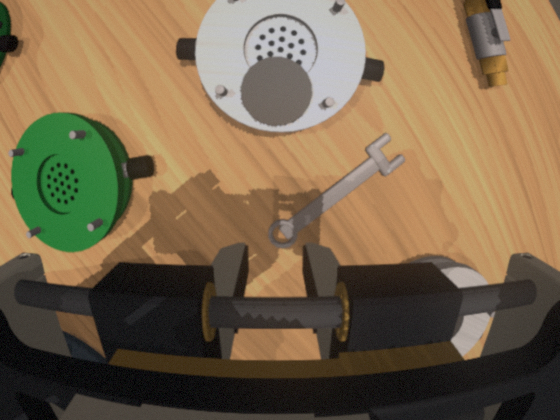

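The wrist view shows the loose disc at about (277,91), the seat mouth near (281,48), and studs at (222,92), (328,102), (338,6) and (236,0). I'll project the disc and seat contours onto their planes.

```bash
python3 - <<'E'
from h import *
import pickle
p=pickle.load(open("w1.pkl","rb"));im=cv2.imread("pics/w1.png")
g=cv2.cvtColor(im,cv2.COLOR_BGR2GRAY);hsv=cv2.cvtColor(im,cv2.COLOR_BGR2HSV)
m=((g<100)&(hsv[:,:,1]<70)).astype(np.uint8);m[:,:230]=0;m[:,325:]=0;m[140:]=0
m=cv2.morphologyEx(m,cv2.MORPH_OPEN,np.ones((9,9)))
c=max(cv2.findContours(m,0,1)[0],key=cv2.contourArea)[:,0]
P=np.array([onz("wrist",q,.060,p)[:2] for q in c]).astype(np.float32)
e=cv2.fitEllipse(P*1000);print("disc",e, cv2.boundingRect(c),cv2.minEnclosingCircle(P))
# flange outline: low saturation bright
b=((hsv[:,:,1]<45)&(g>110)).astype(np.uint8);b[150:]=0;b[:,:190]=0;b[:,372:]=0
b=cv2.morphologyEx(b,cv2.MORPH_OPEN,np.ones((5,5)))
c=max(cv2.findContours(b,0,1)[0],key=cv2.contourArea)
print(cv2.boundingRect(c))
a=cv2.resize(im[0:140,180:380],None,fx=4,fy=4,interpolation=cv2.INTER_CUBIC)
cv2.imwrite("pics/w1c.png",a);cv2.imwrite("pics/w1m.png",np.hstack([m[:150,180:390],b[:150,180:390]])*255)
E
```

```text
Traceback (most recent call last):
ValueError: max() iterable argument is empty
```

```bash
python3 - <<'E'
from h import *
import pickle
p=pickle.load(open("w1.pkl","rb"));im=cv2.imread("pics/w1.png")
g=cv2.cvtColor(im,cv2.COLOR_BGR2GRAY);hsv=cv2.cvtColor(im,cv2.COLOR_BGR2HSV)
print(hsv[91,277],hsv[60,220],hsv[130,340],hsv[130,230],hsv[40,260])
a=cv2.resize(im[0:140,180:380],None,fx=4,fy=4,interpolation=cv2.INTER_CUBIC)
cv2.imwrite("pics/w1c.png",a)
t=(g[91,277]+g[60,220].astype(int))//2;print(t)
m=((g<t)).astype(np.uint8);m[:,:230]=0;m[:,325:]=0;m[126:]=0;m[:54]=0
m=cv2.morphologyEx(m,cv2.MORPH_OPEN,np.ones((11,11)))
c=max(cv2.findContours(m,0,1)[0],key=cv2.contourArea)[:,0]
P=np.array([onz("wrist",q,.060,p)[:2] for q in c]).astype(np.float32)
print("disc",cv2.fitEllipse(P*1000), cv2.boundingRect(c))
b=((hsv[:,:,1]<60)&(g>t)).astype(np.uint8);b[150:]=0;b[:,:190]=0;b[:,372:]=0
b=cv2.morphologyEx(b,cv2.MORPH_OPEN,np.ones((5,5)))
cv2.imwrite("pics/w1m.png",np.hstack([m[:150,180:390],b[:150,180:390]])*255)
E
```

```text
[ 11  38 113] [ 40   4 193] [ 15 120 194] [ 14 123 179] [110   8 187]
148
disc ((533.1295776367188, 127.2584228515625), (58.56385040283203, 59.50634002685547), 115.61602783203125) (241, 57, 71, 69)
```

View pics/w1c.png

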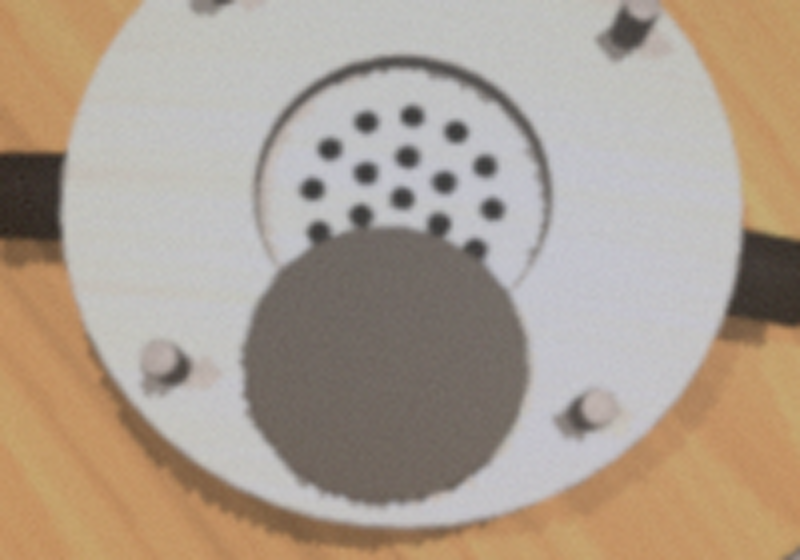

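View pics/w1m.png

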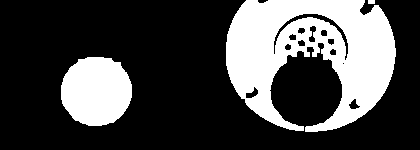

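```bash
python3 - <<'E'
from h import *
import pickle
from scipy.optimize import least_squares
p=pickle.load(open("w1.pkl","rb"))
im=cv2.imread("pics/w1.png");g=cv2.cvtColor(im,cv2.COLOR_BGR2GRAY);hsv=cv2.cvtColor(im,cv2.COLOR_BGR2HSV)
f=lambda u,v:((u+.5)/4-.5+180,(v+.5)/4-.5)
Q=np.array([onz("wrist",f(*q),.052,p)[:2] for q in [(400,56),(256,190),(551,195),(300,103),(510,107)]])*1000
r=least_squares(lambda s:np.hypot(*(Q-s[:2]).T)-s[2],[557,153,32]);print("seat mouth",r.x,r.fun)
print("disc lateral/dist:",np.array([533.1,127.3])-r.x[:2])
S=[onz("wrist",f(*q),.072,p)[:2]*1000 for q in [(162,358),(599,410),(642,8)]];print("studs",np.round(S,1))
s=np.array(S);c=(s[0]+s[2])/2;print("axis from opp studs",c,np.linalg.norm(s-c,axis=1))
# flange edge
b=((hsv[:,:,1]<60)&(g>148)).astype(np.uint8);b[150:]=0;b[:,:190]=0;b[:,372:]=0
b=cv2.morphologyEx(b,cv2.MORPH_OPEN,np.ones((5,5)))
c=max(cv2.findContours(b,0,1)[0],key=cv2.contourArea)[:,0];c=c[(c[:,1]>3)]
h=cv2.convexHull(c)[:,0];H=np.array([onz("wrist",q,.052,p)[:2] for q in h if q[1]>4])*1000
r=least_squares(lambda s:np.hypot(*(H-s[:2]).T)-s[2],[557,153,75],loss='soft_l1');print("flange",r.x,np.std(r.fun))
mid=(s[0]+s[1])/2;print("mid studs near",mid)
E
```

```text
seat mouth [560.05047205 156.00906684  31.58528191] [ 0.89378224  0.22289947  0.21462087 -0.694461   -0.63684157]
disc lateral/dist: [-26.95047205 -28.70906684]
studs [[497.9 154.8]
 [561.   93.2]
 [622.4 157.2]]
axis from opp studs [560.14517268 156.01239349] [62.29830671 62.80885492 62.29830671]
flange [560.16417446 156.52224724  74.6187413 ] 0.13854986954749776
mid studs near [529.43782825 124.02186862]
```

step_arm([
  [0.011, -0.002, 0.02, 3, 0.026],
  [0.022, -0.003, 0.04, 6, 0.026],
  [0.033, -0.005, 0.06, 6, 0.026],
  [0.04, -0.006, 0.08, 6, 0.026],
  [0.04, -0.006, 0.095, 6, 0.026],
  [0.04, -0.006, 0.105, 6, 0.026],
  [0.04, -0.006, 0.105, 6, 0.026],
])

```text
clock: 2.5
ee_pos: [0.4889, 0.0795, 0.1465]
eef_rot: [0.918, 0.396, -0.001, -0.001]
wrist_force: [-0.3, -1.2, 0.1]
width: 0.278
```

```bash
python3 - <<'E'
from h import *
import pickle
p=cams.camera_params("wrist");im=cams.snapshot("wrist");o=env.observe();print(o["ee_pos"],o["eef_rot"],o["width"]*93,o["wrist_force"])
q=o["eef_rot"];h=2*np.arctan2(q[1],q[0]);x=np.array([np.cos(h),np.sin(h)]);y=np.array([x[1],-x[0]])
print(np.degrees(h))
for n,c in(("disc",(.5331,.1273)),("seat",(.5601,.1563))):
    d=np.array(c)-o["ee_pos"][:2];print(n,d@x,d@y)
pickle.dump(p,open("w2.pkl","wb"));cv2.imwrite("pics/w2.png",im[:,:,::-1])
E
```

```text
[0.48930558 0.07966938 0.14737111] [ 9.18347913e-01  3.95773370e-01 -4.37586665e-04 -5.99563114e-04] 25.75503669704423 [ 0.60732403 -0.31830342  0.37093995]
46.62844543256372
disc 0.06469824350780069 -0.000874361028598687
seat 0.10432041979711461 -0.001162711680637622
```

View pics/w2.png

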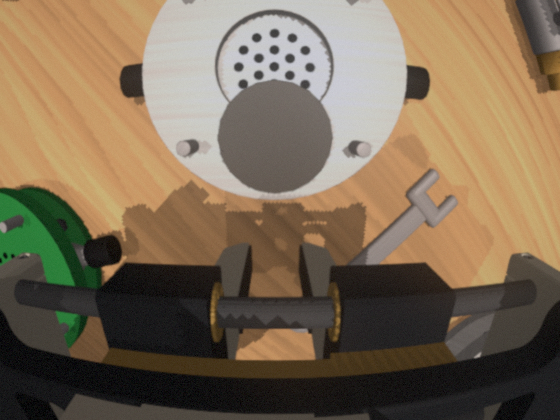

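The fingers straddle u≈276. The disc (275,135) and seat (274,66) lie on the same line, so the push line is aligned. Next I'll go down to 2 mm above the rim and move forward to contact.

step_arm([
  [0, -0.0005, 0.005, 0, 0.026],
  [0, -0.0005, 0.0093, 0, 0.026],
  [0, -0.0005, 0.0093, 0, 0.026],
  [0.008, -0.0005, 0.0093, 0, 0.026],
  [0.016, -0.0005, 0.0093, 0, 0.026],
  [0.024, -0.0005, 0.0093, 0, 0.026],
  [0.03, -0.0005, 0.0093, 0, 0.026],
  [0.034, -0.0005, 0.0093, 0, 0.026],
])

```text
clock: 3.35
ee_pos: [0.5126, 0.1052, 0.138]
eef_rot: [0.918, 0.396, -0.001, -0.001]
wrist_force: [-1.7, -1.1, 0.8]
width: 0.282
```

```bash
cat > look.py <<'E'
from h import *
import sys
p=cams.camera_params("wrist");im=cams.snapshot("wrist");o=env.observe();print(o["clock"],o["ee_pos"],o["width"]*93,o["wrist_force"])
q=o["eef_rot"];h=2*np.arctan2(q[1],q[0]);x=np.array([np.cos(h),np.sin(h)]);y=np.array([x[1],-x[0]])
d=np.array((.5601,.1563))-o["ee_pos"][:2];print("heading",np.degrees(h),"seat",d@x,d@y)
cv2.imwrite(f"pics/{sys.argv[1]}.png",im[:,:,::-1])
E
python3 look.py w3
```

```text
3.4 [0.51281653 0.10542692 0.13804921] 25.975840442775514 [-1.14850029  0.04338191  0.07897744]
heading 46.66356261019561 seat 0.06945159754854216 -0.0005222363892284462
```

View pics/w3.png

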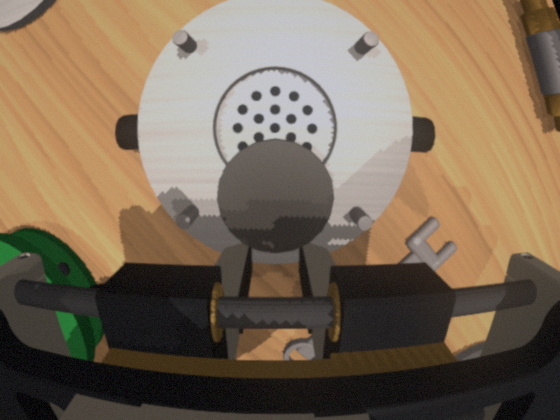

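The fingertips are at the disc's trailing edge. The disc (275,196) and seat (275,127) are still lined up. Pushing on.

step_arm([
  [0.004, 0, 0, 0, 0.026],
  [0.008, 0, 0, 0, 0.026],
  [0.012, 0, 0, 0, 0.026],
  [0.016, 0, 0, 0, 0.026],
  [0.02, 0, 0, 0, 0.026],
  [0.024, 0, 0, 0, 0.026],
  [0.028, 0, 0, 0, 0.026],
  [0.03, 0, 0, 0, 0.026],
])

```text
clock: 4.2
ee_pos: [0.5337, 0.1275, 0.138]
eef_rot: [0.918, 0.396, -0.0, -0.001]
wrist_force: [0.3, -1.1, 0.1]
width: 0.283
```

```bash
python3 look.py w4
```

```text
4.25 [0.53381972 0.12762746 0.13807241] 25.90194665516269 [-1.06583374 -0.35229519  0.20354719]
heading 46.66532868365022 seat 0.038890255647455955 -0.0005616193267540083
```

View pics/w4.png

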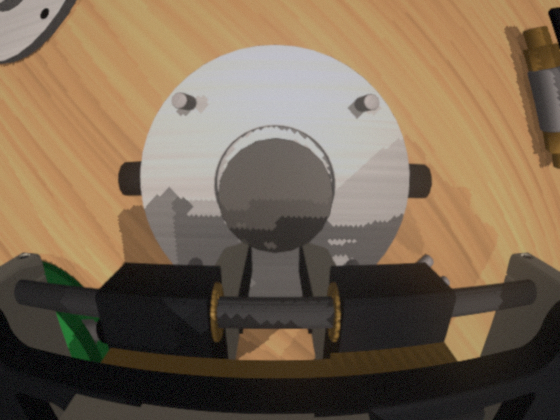

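The disc (275,195) nearly fills the seat, with a crescent of floor still showing at the far side. A few more mm to go.

step_arm([
  [0.001, 0, 0, 0, 0.026],
  [0.002, 0, 0, 0, 0.026],
  [0.003, 0, 0, 0, 0.026],
  [0.004, 0, 0, 0, 0.026],
  [0.005, 0, 0, 0, 0.026],
  [0.005, 0, 0, 0, 0.026],
])

```text
clock: 4.85
ee_pos: [0.5374, 0.1313, 0.1381]
eef_rot: [0.918, 0.396, -0.0, -0.001]
wrist_force: [0.7, 0.4, 0.9]
width: 0.279
```

```bash
python3 look.py w5
```

```text
4.9 [0.53730624 0.13129765 0.13810058] 25.815733376560182 [-0.45040233 -0.14444801 -0.53802761]
heading 46.67033197911865 seat 0.033828109424212244 -0.0005759096435281548
```

View pics/w5.png

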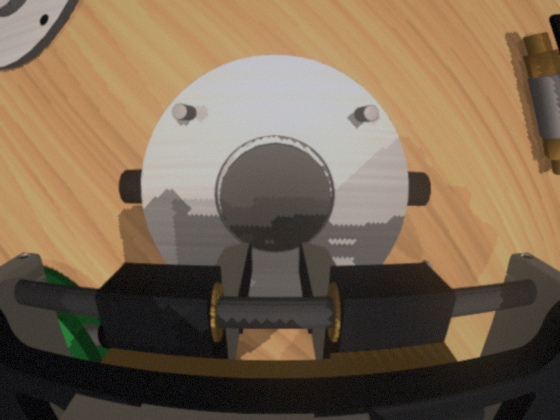

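step_arm([
  [0.001, 0, 0, 0, 0.026],
  [0.002, 0, 0, 0, 0.026],
  [0.002, 0, 0, 0, 0.026],
])

```text
clock: 5.2
ee_pos: [0.5388, 0.1328, 0.1381]
eef_rot: [0.918, 0.396, -0.0, -0.001]
wrist_force: [0.6, -0.2, -0.2]
width: 0.282
```

step_arm([
  [-0.01, 0, 0, 0, 0.026],
  [-0.03, 0, 0, 0, 0.026],
  [-0.05, 0, -0.01, 0, 0.026],
  [-0.06, 0, -0.04, 0, 0.026],
  [-0.06, 0, -0.05, 0, 0.026],
  [-0.06, 0, -0.05, 0, 0.026],
])

```text
clock: 5.8
ee_pos: [0.4982, 0.089, 0.1893]
eef_rot: [0.918, 0.396, 0.001, -0.0]
wrist_force: [-0.0, -0.3, 0.4]
width: 0.277
```

```bash
python3 look.py w6; python3 - <<'E'
from h import *
i=cams.snapshot("scene")[:,:,::-1]
cv2.imwrite("pics/s6.png",cv2.resize(i[140:240,270:370],None,fx=6,fy=6,interpolation=cv2.INTER_CUBIC))
E
```

```text
5.85 [0.49789605 0.08917496 0.18822775] 25.80675751741656 [-0.12376927  0.05038553 -1.05652718]
heading 46.665832787945114 seat 0.09151191891876732 -0.0008198149050328525
```

View pics/w6.png

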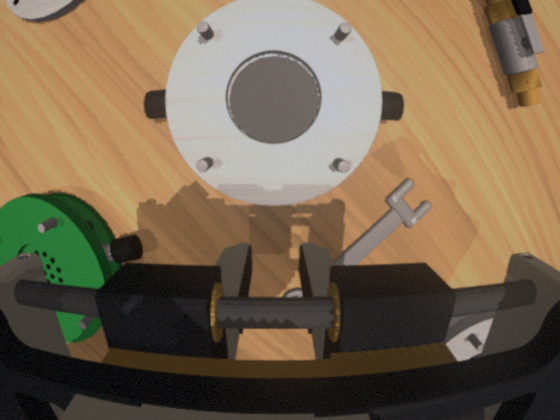

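View pics/s6.png

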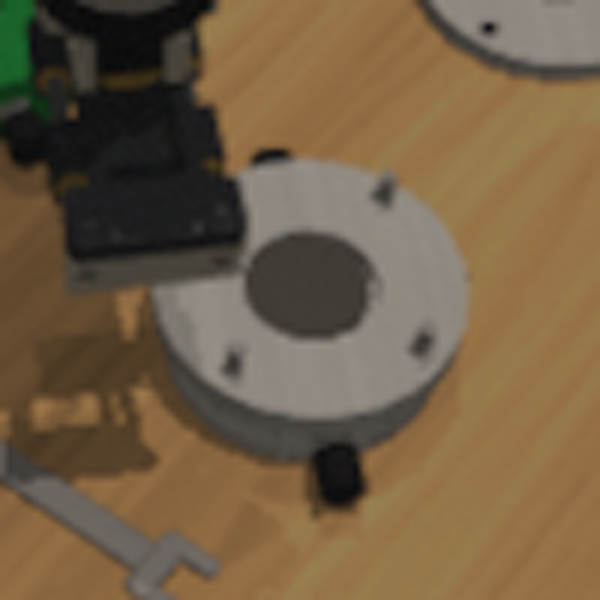

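The disc (274,98) fills the seat mouth. I'll zoom in and measure it to check that it's flush.

```bash
python3 - <<'E'
from h import *
from scipy.optimize import least_squares
p=cams.camera_params("wrist");im=cv2.imread("pics/w6.png")
cv2.imwrite("pics/w6c.png",cv2.resize(im[40:155,210:335],None,fx=5,fy=5,interpolation=cv2.INTER_CUBIC))
g=cv2.cvtColor(im,cv2.COLOR_BGR2GRAY)
print(g[98,274],g[98,180])
m=(g<150).astype(np.uint8);m[:,:220]=0;m[:,328:]=0;m[150:]=0;m[:45]=0
m=cv2.morphologyEx(m,cv2.MORPH_OPEN,np.ones((9,9)))
c=max(cv2.findContours(m,0,1)[0],key=cv2.contourArea)[:,0]
P=np.array([onz("wrist",q,.052,p)[:2] for q in c]).astype(np.float32)
print("disc",cv2.fitEllipse(P*1000), cv2.boundingRect(c))
E
```

```text
106 191
disc ((558.0819702148438, 154.83999633789062), (58.56819534301758, 61.90381622314453), 65.7794418334961) (227, 56, 94, 88)
```

View pics/w6c.png

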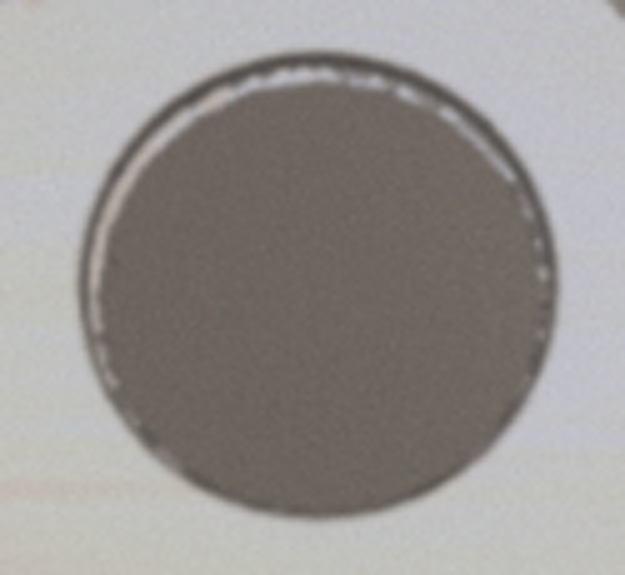

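The disc looks flush, but it sits against the near wall, so a steep view can't rule out its near edge being propped on the rim. I'll check from a more oblique view.

step_arm([
  [-0.02, 0, 0, 0, 0.026],
  [-0.05, 0, 0.01, 0, 0.026],
  [-0.08, 0, 0.02, 0, 0.026],
  [-0.105, 0, 0.028, 0, 0.026],
  [-0.105, 0, 0.028, 0, 0.026],
  [-0.105, 0, 0.028, 0, 0.026],
])

```text
clock: 6.5
ee_pos: [0.4257, 0.013, 0.159]
eef_rot: [0.918, 0.396, -0.0, -0.001]
wrist_force: [1.5, -0.8, -0.0]
width: 0.283
```

```bash
python3 look.py w7; python3 - <<'E'
from h import *
p=cams.camera_params("wrist");im=cv2.imread("pics/w7.png")
u=proj("wrist",[.5601,.1563,.052],p);print(u)
u=u.astype(int);y=max(0,u[1]-50);x=u[0]-65
cv2.imwrite("pics/w7c.png",cv2.resize(im[y:y+100,x:x+130],None,fx=6,fy=6,interpolation=cv2.INTER_CUBIC))
i=cams.snapshot("scene")[:,:,::-1];cv2.imwrite("pics/s7f.png",i)
a=cv2.resize(i[160:225,285:360],None,fx=5.3,fy=5.3,interpolation=cv2.INTER_CUBIC);b=cv2.resize(i[240:305,199:274],None,fx=5.3,fy=5.3,interpolation=cv2.INTER_CUBIC)
cv2.imwrite("pics/s7.png",np.hstack([a,b]))
E
```

```text
6.55 [0.42618844 0.01327385 0.15923868] 25.869855601318054 [ 0.54536343  0.53957674 -0.60629648]
heading 46.67942547511483 seat 0.19592930010326362 -0.0007031257350166505
[274.41468321 -63.29931539]
```

View pics/w7c.png

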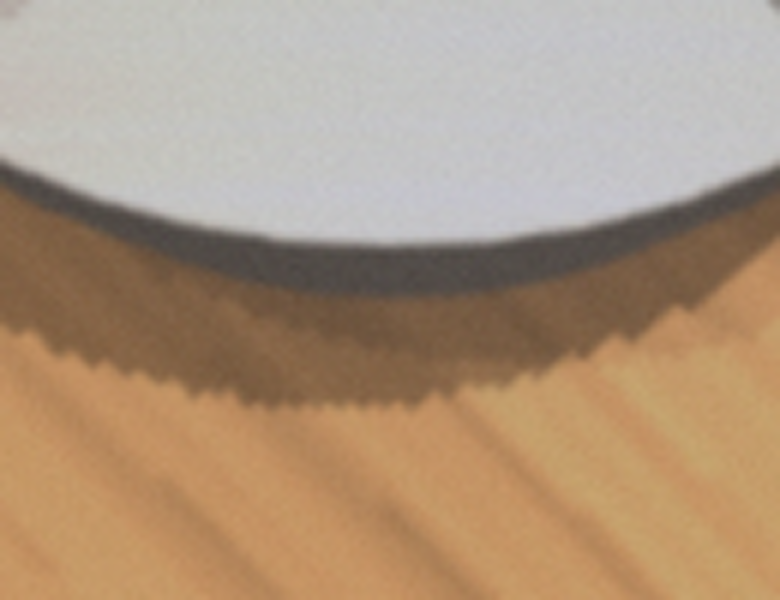

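View pics/s7.png

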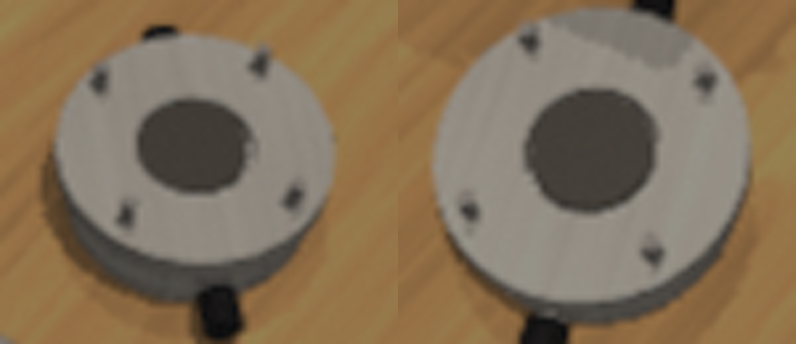

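The seat is out of frame: the camera can't see that far ahead. Sideways it has a much wider view, so I'll look from the side.

step_arm([
  [0.015, 0.025, -0.02, 0, 0.026],
  [0.035, 0.05, -0.02, 0, 0.026],
  [0.05, 0.075, -0.02, 0, 0.026],
  [0.07, 0.1, -0.02, 0, 0.026],
  [0.085, 0.125, -0.02, 0, 0.026],
  [0.1, 0.15, -0.02, 0, 0.026],
  [0.115, 0.165, -0.02, 0, 0.026],
  [0.115, 0.165, -0.02, 0, 0.026],
])

```text
clock: 7.4
ee_pos: [0.6274, -0.0153, 0.1791]
eef_rot: [0.918, 0.397, 0.001, -0.0]
wrist_force: [-0.9, -0.1, -0.5]
width: 0.275
```

```bash
python3 look.py w8; python3 - <<'E'
from h import *
p=cams.camera_params("wrist");im=cv2.imread("pics/w8.png")
u=proj("wrist",[.5601,.1563,.052],p);print(u)
u=u.astype(int);y=max(0,u[1]-50);x=max(0,u[0]-65)
cv2.imwrite("pics/w8c.png",cv2.resize(im[y:y+100,x:x+130],None,fx=6,fy=6,interpolation=cv2.INTER_CUBIC))
E
```

```text
7.45 [ 0.62592231 -0.01524847  0.17884759] 25.79684525716922 [-0.3303519   0.20659277  0.36344104]
heading 46.764862339813696 seat 0.0798935241105463 -0.16546443686816623
[ 54.80881541 127.80290428]
```

View pics/w8c.png

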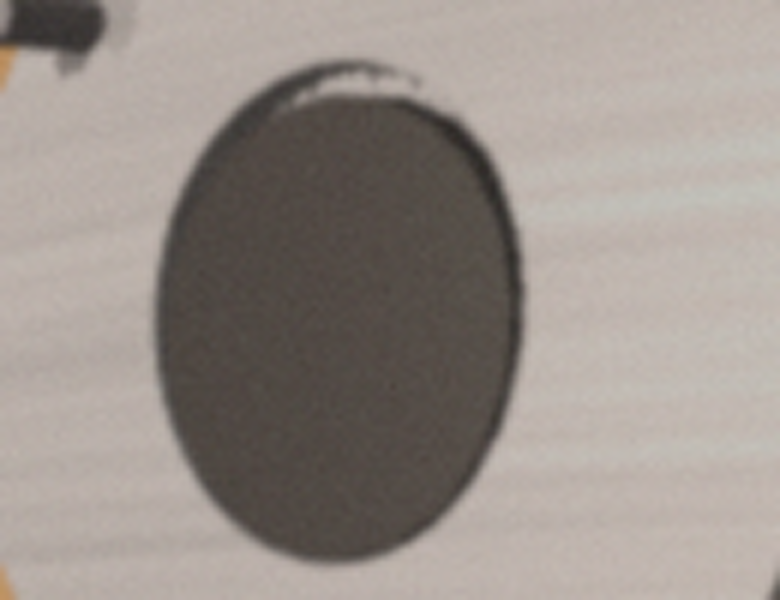

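View pics/w8.png

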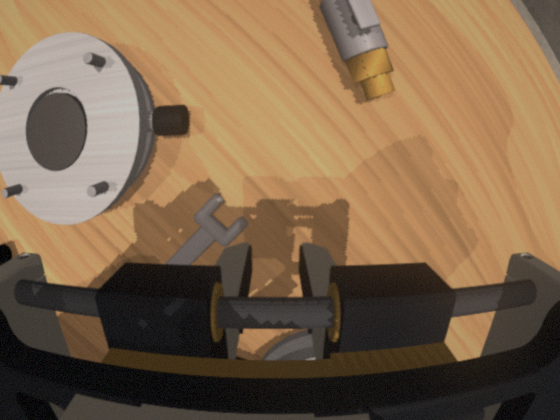

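At 45° the disc lies wholly within the seat mouth, level with the rim. No side face shows at the near edge, and there is only a floor crescent on the far side. The arm is in free air, so I'm handing in.

```bash
python3 -c "
from bench import env
print(env.finish_job())"
```

```text
the job is handed in; nothing more can be done
None
```

The loose disc is in the empty seat and looks flush with the rim all round. I handed the job in after about 7.5 s; the hand-in reports no verdict.

**What I did:** I found the seat and disc with the wrist camera. I then pushed the disc about 40 mm across the rim with two slightly open fingertips held 2 mm above the face, until it dropped in. After that I backed the arm clear. The highest contact force I saw was about 2 N.

**Last checks:**
- **Flatness:** a side view at about 45° showed the disc inside the seat mouth with no raised edge. The steep view also fits a flush disc, but could not rule out a propped edge by itself.
- **Position:** the disc rests against the near wall of the seat, about 2 mm off centre. The contour fit gave about 2.4 mm, against a limit of 4 mm. That fit is slightly biased because it includes part of the shaded seat wall.
- **Other objects:** the arm never went near the fitted disc, and the fitted disc still looked flush in the scene view. The spanner and valve looked undisturbed in the views where they appeared, but I did not measure their positions.

**Disagreements and misses:** the first rough top-camera reading of the seat was about 5 mm away from the wrist measurement. I used the wrist value because the mouth, stud and flange fits agreed within 1 mm. One oblique view missed the seat altogether, so I repeated it from the side.

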